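Zero the counter scale and point out the jar to weigh from

TASK

Make the colour seller's counter ready for the next weighing: press the scale's tare key (the wide oblong key at the right-hand end of its front panel, seen from the robot) right down with a fingertip and let it come up again, then show the seller which jar to weigh from by pointing at the low, wide jar among those standing beside the scale, the only one wider than it is tall. Point from above, fingers downward, with the fingertips about two centimetres over the middle of its lid and not touching it; keep still there for about two seconds and finish still pointing. Leave the on/off key alone, and do not touch, lift or move any of the jars, the tumbler among them, the pan or the spoon.

Things in the scene. Friction and masses are not known exactly. Their poses are not given: they have to be found in the camera images.
- scale: electronic counter scale, grey case 270 deep (x) by 250 wide (y), fixed to the table; origin at the centre of its footprint on the table, z up. Its front, at -x, is a key panel sloping 10 degrees (front edge lower) with a display in the middle and a key at each end; right-hand end, seen from the robot, is -y. Behind it a steel platform, 84 mm high, carries the pan.
- tare_key (a joint): travel of the tare key, in m: 0 up, 0.004 fully pressed (to the stop); it goes in along the panel's normal (10 degrees off vertical), springs back, and needs about 1.2 N to start and 3.6 N for full travel
- tare_key_top (a point): centre of the top face of the tare key: the wide oblong key, 36 mm (scale's y) by 24 mm, at the right-hand (-y) end of the panel, its top standing 7 mm proud of the panel and about 60 mm above the table; axes as the panel's (z = its normal)
- power_key (a joint): travel of the on/off key, in m: 0 up, 0.004 fully pressed
- power_key_top (a point): centre of the top face of the on/off key: small round key, 16 mm across, at the left-hand (+y) end of the panel, 170 mm from the tare key
- pan: empty round steel weighing pan lying loose in the middle of the platform, 176 mm across its rim, 45 mm tall, its rim about 129 mm above the table; origin at the centre of its underside
- squat_jar_lid (a point): centre of the top of the low, wide jar's lid, 90 mm above the table, z up; the lid is 104 mm across. The jar's neighbours may be up to 150 mm tall and may stand as near as 60 mm from this centre, so the fingers are best closed here
- squat_jar: the low, wide jar, the only one wider than it is tall: brown, with a black screw lid 20 mm tall; 112 mm across, 90 mm tall; loose, upright, stands with the other jars and the tumbler in two rows left of the scale, in any place among them; origin at the centre of its underside
- broad_tall_jar: tall broad jar, the tallest: brown, with a black screw lid 20 mm tall; 98 mm across, 150 mm tall; loose, upright, stands with the other jars and the tumbler in two rows left of the scale, in any place among them; origin at the centre of its underside
- mid_tall_jar: tall jar of middling width: brown, with a black screw lid 20 mm tall; 88 mm across, 140 mm tall; loose, upright, stands with the other jars and the tumbler in two rows left of the scale, in any place among them; origin at the centre of its underside
- slim_jar: tall slim jar: brown, with a black screw lid 20 mm tall; 68 mm across, 135 mm tall; loose, upright, stands with the other jars and the tumbler in two rows left of the scale, in any place among them; origin at the centre of its underside
- small_jar: small jar, as low as the low wide one but little over half as wide: brown, with a black screw lid 20 mm tall; 66 mm across, 88 mm tall; loose, upright, stands with the other jars and the tumbler in two rows left of the scale, in any place among them; origin at the centre of its underside
- tumbler: steel tumbler, 72 mm across, 95 mm tall, loose, standing among the jars; origin at the centre of its underside
- spoon: steel spoon 170 mm long lying loose on the table beyond the jars, handle to its -x; origin at the middle of its underside
There are look-alikes about, which are no part of the job. Leave any green look-alike of the squat_jar alone.

How it is judged:
By the outcome, as a careful person would: the job done as asked, in the order asked, and still so for the second after the job is handed in, with the robot touching nothing.
It also fails if it takes over 48 s, if anything falls off the work surface, if the arm or the gripper's body presses on something with over 40 N, if the wrist force passes 120 N, or if a joint passes its speed limit or range.

ROBOT

A 6-joint arm with a two-finger parallel gripper is mounted at the origin on the work surface. World frame = base frame: x ahead of the robot, y to its left, z up, the work surface at z = 0. Lengths are in m, angles in rad, forces in N, time in s.
With the tool pointing down it reaches from about 0.225 to 0.875 m from the base axis. Payload 3.4 kg.
Tool frame: the origin (TCP) lies between the finger pads, 19 mm behind the fingertips; this is the grasp point; z points along the fingers, y is the line along which they close (so a half turn about z gives the same grasp; the last joint's range is limited). The gripper opens to 85 mm and grips with 20 to 120 N. Pads are 22 mm wide; open, the fingers measure 114 mm over their backs; the gripper's body (76 mm by 85 mm) begins 54 mm behind the grasp point. The pads swing forward as they close: fully open they stand 13 mm farther back than shut.
Start: joints at [-1.343, 0.276, 1.505, -0, 1.361, -0.121], TCP at [0.197, -0.54, 0.25] pointing down, gripper open.
Joint ranges: [-2.89, 2.89], [-0.75, 2.08], [0.22, 2.7], [-1.18, 4.32], [0.11, 2.71], [-2.7, 2.7]. Speed limits (rad/s): [2.57, 2.57, 3.14, 3.14, 3.14, 3.14].

INTERFACE

Orientations are given as a unit quaternion [w, x, y, z].
In Python, from rig import manip gives the robot as it stands.
- The arm moves only by the shell command python3 -m pendant 'ROWS' [FORCE]. ROWS is JSON, a list of rows, each an object of numbers: "jaw": the opening, from -1 (shut) to 1 (fully open); "tx", "ty", "tz": the shift along the world's x, y, z in cm; "ax", "ay", "az": the turn, a rotation vector about the world's x, y, z in degrees. In form: [{"jaw": .., "tx": .., "ty": .., "tz": .., "ax": .., "ay": .., "az": ..}, ...]. A call has 1 to 10 rows; each row is the pose to reach, as a shift and turn from the pose commanded when the call began; what a row does not reach only later rows make up. A row lasts 1/8 s, in which the tool goes at most 62.5 mm and 10.7 degrees, less where a joint would pass 70% of its speed; a pose out of reach is approached as far as the arm can. A call with a gripper value outside its range is refused whole. The fingers move at their own pace and stop on an object; FORCE is the grip in N (left out, the last holds). Time passes only in rows, so rows that repeat a pose let the fingers close. It gives the time, the measured TCP pose, the force, the opening and the grip force at its end, in the units of the state.
- manip.get_state(): the state, without advancing time (a new reading comes with each control period).
- manip.get_image(name): name is "side" or "top" or "wrist"; returns a dict with "pixels" (420x560x3 uint8, blue, green, red), "depth" (420x560 float32, m along the optical axis (not along the pixel's ray), 0 where there is no reading), "fx", "fy", "cx", "cy" (pixels), "pose" (4x4, takes a point from camera to world coordinates). Camera axes: x right, y down, z forward; pixel columns grow to the right and rows downward; lengths in m; the calibration is good to about 2 mm. A picture is of the moment at which its call begins.
- manip.sign_off(): hands the job in; it is judged then, once.
The state is a dict: "clock": time; "qpos": joint angles; "qd": joint speeds; "effort": joint torques, N m; "position": TCP position; "ee_rot": TCP orientation; "contact_force": force on the tool from outside, world axes, zero at the start; "moment": the same for the moment, N m; "width": finger opening in m; "gripper_force": force on a finger pad.
Only numpy, scipy, OpenCV 4.12 (cv2) and the standard library are available. Lean on these libraries where they do the work, as an engineer would, in place of code of your own. Each camera call takes 0.05 s, during which the arm holds its last target. There are 200 camera calls.

## Working session

There is one attempt and no reset: what is moved stays moved. The work goes in short steps, Python scripts to look and compute and a shell command to move; the robot and the scene stay as the last step left them, time stands still between calls to the robot, and variables do not carry over. Pictures are saved under pics/ and viewed, at most 10 in all, crops included, and the job is handed in when it is done.

```bash
mkdir -p pics
cat > h.py <<'E'
import numpy as np, cv2, pickle
from rig import manip
def grab(n):
    d=manip.get_image(n); pickle.dump(d,open(f'pics/{n}.pkl','wb')); return d
def pts(d):
    v,u=np.mgrid[:420,:560]; z=d['depth']
    p=np.stack([(u-d['cx'])/d['fx']*z,(v-d['cy'])/d['fy']*z,z],-1)
    return p@d['pose'][:3,:3].T+d['pose'][:3,3]
E
python3 - <<'E'
from h import *
a=grab('top');b=grab('side')
for n,d in (('top',a),('side',b)):
    print(n,d['pose'].round(3).tolist(),d['fx'],(d['depth']>0).mean())
    cv2.imwrite(f'pics/{n}1.png',d['pixels'])
s=manip.get_state();print(s['clock'],s['position'],s['ee_rot'],s['contact_force'])
E
```

```text
top [[0.016, -0.991, 0.134, 0.396], [-1.0, -0.017, -0.008, 0.113], [0.01, -0.134, -0.991, 1.154], [0.0, 0.0, 0.0, 1.0]] 401.13285855896567 0.9961054421768708
side [[-0.965, -0.181, 0.19, 0.215], [-0.262, 0.706, -0.658, 1.218], [-0.015, -0.685, -0.728, 1.309], [0.0, 0.0, 0.0, 1.0]] 498.83781906579003 0.9935586734693878
0.1 [ 0.19641628 -0.53993862  0.24920516] [-8.37458584e-04  9.84834787e-01  1.73492765e-01 -3.36482099e-05] [0.56796367 0.55954004 1.5818808 ]
```

View pics/top1.png

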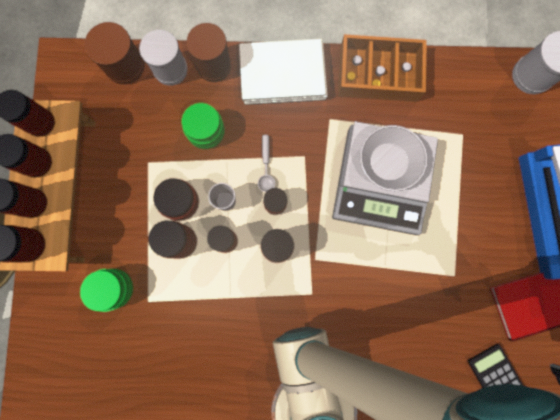

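View pics/side1.png

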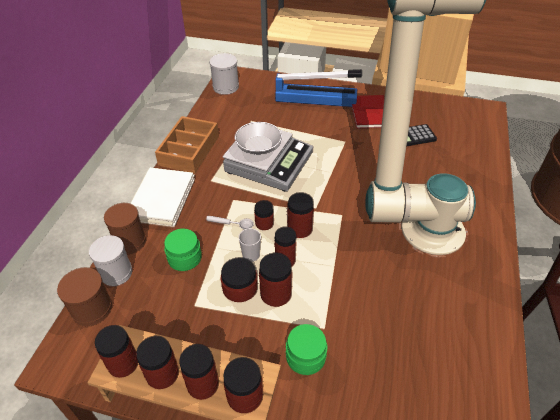

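The top view shows two rows of black lids. From the side view, the squat jar is the one at top pixel (175,199), with the tallest jar next to it at (170,240). The scale's light tare key is at about (411,216) and its power key at about (350,205).

Run:
```python
from h import *
a=pickle.load(open('pics/top.pkl','rb'));b=pickle.load(open('pics/side.pkl','rb'))
P=pts(a);Q=pts(b)
for n,p in(('top',P),('side',Q)):
    # lid-height tops in the jar area
    for lo,hi in((.082,.096),(.130,.156)):
        m=((p[...,2]>lo)&(p[...,2]<hi)&(p[...,1]>.05)&(p[...,1]<.5)&(p[...,0]>.2)&(p[...,0]<.62)).astype(np.uint8)
        k,l,s,c=cv2.connectedComponentsWithStats(m)
        for i in range(1,k):
            if s[i,4]>120:
                q=p[l==i];(cx,cy),r=cv2.minEnclosingCircle(q[:,:2].astype(np.float32))
                print(n,c[i].round(),s[i,4],'mean',q.mean(0).round(4),'circ',round(cx,4),round(cy,4),'d',round(2*r,3),'ext',np.ptp(q,0).round(3))
# keys: bright pixels on panel
g=cv2.cvtColor(a['pixels'],cv2.COLOR_BGR2GRAY)
roi=np.zeros_like(g);roi[190:230,336:428]=1
m=((g>110)&(roi>0)).astype(np.uint8)
k,l,s,c=cv2.connectedComponentsWithStats(m)
for i in range(1,k):
    if s[i,4]>10: q=P[l==i];print('key',c[i].round(1),s[i],np.median(q,0).round(4),q.mean(0).round(4))
crop=cv2.resize(a['pixels'][150:245,325:445],None,fx=6,fy=6,interpolation=cv2.INTER_NEAREST);cv2.imwrite('pics/crop.png',crop)
```

```text
top [173. 197.] 1172 mean [0.5697 0.3905 0.0912] circ 0.5705 0.3919 d 0.105 ext [0.101 0.105 0.014]
top [275. 199.] 444 mean [0.5697 0.1157 0.0893] circ 0.57 0.1157 d 0.065 ext [0.063 0.062 0.013]
top [167. 239.] 1118 mean [0.4555 0.3827 0.1504] circ 0.4563 0.3848 d 0.094 ext [0.092 0.091 0.026]
top [220. 238.] 530 mean [0.4597 0.2536 0.136 ] circ 0.4601 0.2539 d 0.066 ext [0.064 0.066 0.011]
top [277. 245.] 852 mean [0.4449 0.1082 0.1411] circ 0.445 0.1082 d 0.083 ext [0.081 0.081 0.012]
side [263. 207.] 195 mean [0.5682 0.1161 0.086 ] circ 0.5678 0.1152 d 0.068 ext [0.063 0.064 0.013]
side [249. 236.] 131 mean [0.5737 0.2552 0.0891] circ 0.5733 0.2567 d 0.079 ext [0.072 0.073 0.014]
side [238. 271.] 782 mean [0.5672 0.3938 0.0882] circ 0.5676 0.3907 d 0.11 ext [0.104 0.106 0.014]
side [301. 202.] 402 mean [0.4416 0.1109 0.1378] circ 0.4411 0.1073 d 0.089 ext [0.083 0.089 0.016]
side [285. 234.] 262 mean [0.457  0.2557 0.1337] circ 0.4572 0.2543 d 0.071 ext [0.064 0.07  0.011]
side [275. 267.] 747 mean [0.4518 0.3905 0.147 ] circ 0.454 0.386 d 0.098 ext [0.092 0.094 0.026]
key [383.  209.1] [ 336  190   92   40 1798] [ 0.5626 -0.1845  0.0547] [ 0.5522 -0.1828  0.056 ]
key [380.6 208.1] [363 199  36  19 482] [ 0.5552 -0.1756  0.0567] [ 0.5532 -0.1729  0.0704]
key [350.  204.1] [347 201   7   7  44] [ 0.5647 -0.0918  0.0585] [ 0.5649 -0.0918  0.0579]
key [410.7 215.9] [403 210  16  13 157] [ 0.534  -0.2586  0.06  ] [ 0.5336 -0.2562  0.0665]
```

View pics/crop.png

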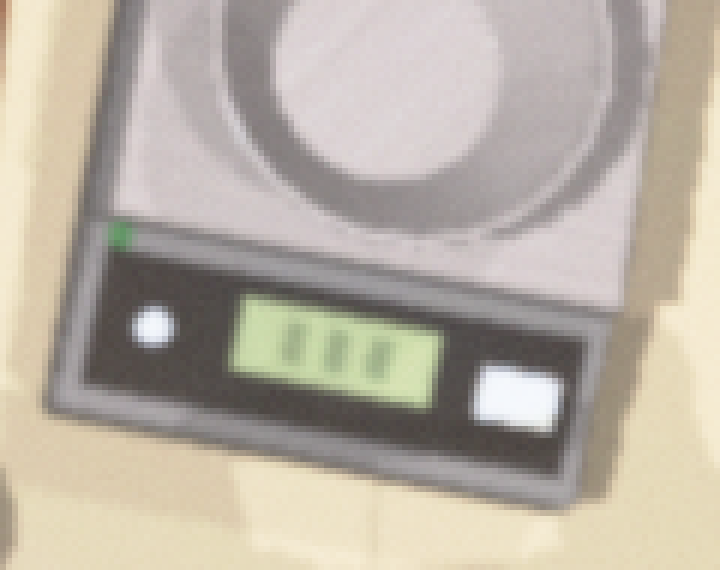

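The crop shows the tare key (white oblong) centred at about top pixel (410.7,216), the power key at (350,204), and the scale yawed by about -10°. The squat jar's lid is near (0.569, 0.392).

```bash
cat >> h.py <<'E'
from scipy.spatial.transform import Rotation as Ro
def ray(d,u,v,z):
    r=d['pose'][:3,:3]@np.array([(u-d['cx'])/d['fx'],(v-d['cy'])/d['fy'],1]);o=d['pose'][:3,3]
    return o+r*(z-o[2])/r[2]
E
python3 - <<'E'
from h import *
a=pickle.load(open('pics/top.pkl','rb'));b=pickle.load(open('pics/side.pkl','rb'))
k=ray(a,410.7,215.9,.060);p=ray(a,350,204.1,.060);print('top',k,p)
g=cv2.cvtColor(b['pixels'],cv2.COLOR_BGR2GRAY);m=np.zeros_like(g);m[125:165,285:325]=1
m=((g>180)&(m>0)).astype(np.uint8)
n,l,s,c=cv2.connectedComponentsWithStats(m)
for i in range(1,n):
    if s[i,4]>20: print('side',c[i],s[i,4],ray(b,*c[i],.060))
y=(p-k);y[2]=0;y/=np.linalg.norm(y);x=np.array([y[1],-y[0],0])
s10,c10=np.sin(np.radians(10)),np.cos(np.radians(10))
nrm=-s10*x+np.array([0,0,c10]);tz=-nrm;ty=-y;tx=np.cross(ty,tz)
R=Ro.from_matrix(np.c_[tx,ty,tz]);st=manip.get_state()
q=st['ee_rot'];R0=Ro.from_quat([q[1],q[2],q[3],q[0]])
print('n',nrm,'rotvec',np.degrees((R*R0.inv()).as_rotvec()))
for h in(.06,.01,0,-.004):
    t=k+nrm*(.019+h);print(h,t,'shift cm',(t-[.197,-.54,.25])*100)
E
```

```text
top [ 0.53448721 -0.25860006  0.06      ] [ 0.56444392 -0.09124966  0.06      ]
side [309.86404834 145.13897281] 662 [ 0.49031928 -0.26873377  0.06      ]
side [299.         145.66666667] 42 [ 0.53053459 -0.25530743  0.06      ]
side [290.22077922 157.18181818] 77 [ 0.54734553 -0.18101156  0.06      ]
n [-0.17093119  0.03059769  0.98480775] rotvec [  0.77019117 -10.07404549 -30.06197851]
0.06 [ 0.52098365 -0.25618284  0.13779981] shift cm [ 32.39836479  28.38171623 -11.22001875]
0.01 [ 0.52953021 -0.25771272  0.08855942] shift cm [ 33.25302073  28.22872777 -16.14405752]
0 [ 0.53123952 -0.2580187   0.07871135] shift cm [ 33.42395192  28.19813008 -17.12886527]
-0.004 [ 0.53192324 -0.25814109  0.07477212] shift cm [ 33.49232439  28.185891   -17.52278837]
```

```bash
python3 -m pendant '[{"jaw":-1,"tx":5,"ty":4.4,"tz":0,"ax":0.1,"ay":-1.5,"az":-4.5},{"jaw":-1,"tx":10,"ty":8.8,"tz":0,"ax":0.2,"ay":-3,"az":-9},{"jaw":-1,"tx":15,"ty":13.1,"tz":0,"ax":0.4,"ay":-5,"az":-15},{"jaw":-1,"tx":20,"ty":17.5,"tz":0,"ax":0.5,"ay":-7,"az":-21},{"jaw":-1,"tx":25,"ty":21.9,"tz":0,"ax":0.6,"ay":-9,"az":-27},{"jaw":-1,"tx":30,"ty":26.3,"tz":-3,"ax":0.8,"ay":-10.1,"az":-30.1},{"jaw":-1,"tx":32.4,"ty":28.4,"tz":-7,"ax":0.8,"ay":-10.1,"az":-30.1},{"jaw":-1,"tx":32.4,"ty":28.4,"tz":-11.2,"ax":0.8,"ay":-10.1,"az":-30.1},{"jaw":-1,"tx":32.4,"ty":28.4,"tz":-11.2,"ax":0.8,"ay":-10.1,"az":-30.1},{"jaw":-1,"tx":32.4,"ty":28.4,"tz":-11.2,"ax":0.8,"ay":-10.1,"az":-30.1}]'
python3 - <<'E'
from h import *
d=grab('wrist');cv2.imwrite('pics/w1.png',d['pixels']);s=manip.get_state();print(s['clock'],s['position'],s['ee_rot'],s['contact_force'],s['width'])
P=pts(d);t=np.array([.5345,-.2586,.06]);c=np.linalg.inv(d['pose'])@np.r_[t,1];print('key px',c[0]/c[2]*d['fx']+d['cx'],c[1]/c[2]*d['fy']+d['cy'])
E
```

```text
clock: 1.35
position: [0.521, -0.2574, 0.1393]
ee_rot: [0.009, 0.992, -0.089, 0.088]
contact_force: [0.5, -0.0, 0.9]
width: -0.0002
gripper_force: 0.0
1.4 [ 0.52135014 -0.25800052  0.14013377] [ 0.00943353  0.99206335 -0.088887    0.08843313] [-0.14028295 -0.80862847 -0.23551003] 4.808516709352256e-05
key px 277.6478628915511 228.1662249047981
```

View pics/w1.png

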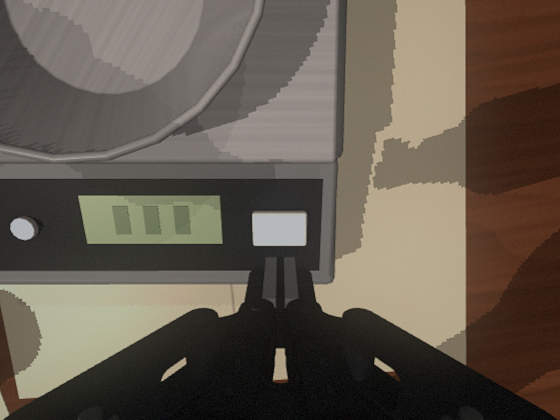

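The wrist view shows the tare key at (279,228), within 2 px of the predicted position, and the closed fingers are aligned with it. I'll descend along the panel normal.

```bash
python3 -m pendant '[{"jaw":-1,"tx":0.5,"ty":-0.1,"tz":-3},{"jaw":-1,"tx":0.9,"ty":-0.15,"tz":-5.2},{"jaw":-1,"tx":0.96,"ty":-0.17,"tz":-5.5},{"jaw":-1,"tx":0.96,"ty":-0.17,"tz":-5.5},{"jaw":-1,"tx":0.96,"ty":-0.17,"tz":-5.5}]'; python3 -m pendant '[{"jaw":-1,"tx":0.035,"ty":-0.005,"tz":-0.2},{"jaw":-1,"tx":0.07,"ty":-0.01,"tz":-0.4},{"jaw":-1,"tx":0.09,"ty":-0.015,"tz":-0.5},{"jaw":-1,"tx":0.09,"ty":-0.015,"tz":-0.5},{"jaw":-1,"tx":0.09,"ty":-0.015,"tz":-0.5}]'
```

```text
invalid input at $[0]: expected keys jaw, tx, ty, tz, ax, ay, az
invalid input at $[0]: expected keys jaw, tx, ty, tz, ax, ay, az
```

```bash
python3 -m pendant '[{"jaw":-1,"tx":0.5,"ty":-0.1,"tz":-3,"ax":0,"ay":0,"az":0},{"jaw":-1,"tx":0.9,"ty":-0.15,"tz":-5.2,"ax":0,"ay":0,"az":0},{"jaw":-1,"tx":0.96,"ty":-0.17,"tz":-5.5,"ax":0,"ay":0,"az":0},{"jaw":-1,"tx":0.96,"ty":-0.17,"tz":-5.5,"ax":0,"ay":0,"az":0},{"jaw":-1,"tx":0.96,"ty":-0.17,"tz":-5.5,"ax":0,"ay":0,"az":0}]'; python3 -m pendant '[{"jaw":-1,"tx":0.035,"ty":-0.005,"tz":-0.2,"ax":0,"ay":0,"az":0},{"jaw":-1,"tx":0.07,"ty":-0.01,"tz":-0.4,"ax":0,"ay":0,"az":0},{"jaw":-1,"tx":0.07,"ty":-0.01,"tz":-0.4,"ax":0,"ay":0,"az":0},{"jaw":-1,"tx":0.07,"ty":-0.01,"tz":-0.4,"ax":0,"ay":0,"az":0}]'
```

```text
clock: 2.02
position: [0.5308, -0.259, 0.0847]
ee_rot: [0.009, 0.992, -0.089, 0.088]
contact_force: [0.5, 0.2, -0.5]
width: 0.0003
gripper_force: 0.0
clock: 2.52
position: [0.5308, -0.2581, 0.0789]
ee_rot: [0.008, 0.992, -0.088, 0.087]
contact_force: [0.5, -0.6, -0.5]
width: 0.0
gripper_force: 0.0
```

```bash
for i in 1 2 3; do python3 -m pendant '[{"jaw":-1,"tx":0.017,"ty":-0.003,"tz":-0.1,"ax":0,"ay":0,"az":0},{"jaw":-1,"tx":0.035,"ty":-0.006,"tz":-0.2,"ax":0,"ay":0,"az":0},{"jaw":-1,"tx":0.035,"ty":-0.006,"tz":-0.2,"ax":0,"ay":0,"az":0}]' | grep -E "clock|pos|contact"; done
```

```text
clock: 2.9
position: [0.5312, -0.2583, 0.0771]
contact_force: [-0.3, 0.9, 2.4]
clock: 3.28
position: [0.5316, -0.2583, 0.0751]
contact_force: [0.1, 0.3, 2.8]
clock: 3.65
position: [0.5317, -0.2584, 0.0744]
contact_force: [-4.6, 1.9, 12.2]
```

Pressed to the stop: the force jumped to 12 N at full travel, against 3.6 N needed. I'll lift off and check.

```bash
python3 -m pendant '[{"jaw":-1,"tx":0,"ty":0,"tz":0,"ax":0,"ay":0,"az":0},{"jaw":-1,"tx":-0.035,"ty":0.006,"tz":0.2,"ax":0,"ay":0,"az":0},{"jaw":-1,"tx":-0.17,"ty":0.03,"tz":1,"ax":0,"ay":0,"az":0},{"jaw":-1,"tx":-0.5,"ty":0.1,"tz":3,"ax":0,"ay":0,"az":0},{"jaw":-1,"tx":-1,"ty":0.18,"tz":6.5,"ax":0,"ay":0,"az":0},{"jaw":-1,"tx":-1,"ty":0.18,"tz":12,"ax":0,"ay":0,"az":0},{"jaw":-1,"tx":-1,"ty":0.18,"tz":17,"ax":0,"ay":0,"az":0},{"jaw":-1,"tx":-1,"ty":0.18,"tz":17,"ax":0,"ay":0,"az":0},{"jaw":-1,"tx":-1,"ty":0.18,"tz":17,"ax":0,"ay":0,"az":0}]' | head -3
python3 - <<'E'
from h import *
d=grab('side');b=d;P=pts(d);s=manip.get_state();print(s['clock'],s['position'],s['qpos'],s['contact_force'])
q=s['ee_rot'];R0=Ro.from_quat([q[1],q[2],q[3],q[0]]);z=R0.as_matrix()[:,2]
v=np.cross(z,[0,0,-1]);v*=np.degrees(np.arcsin(np.linalg.norm(v)))/np.linalg.norm(v);print('level',v)
w=grab('wrist');W=pts(w);g=cv2.cvtColor(w['pixels'],cv2.COLOR_BGR2GRAY)
cv2.imwrite('pics/w2.png',w['pixels'])
c=np.linalg.inv(w['pose'])@np.array([.5345,-.2586,.06,1]);u=int(c[0]/c[2]*w['fx']+w['cx']);v=int(c[1]/c[2]*w['fy']+w['cy'])
print(u,v,'key top',np.median(W[v-2:v+3,u-4:u+5].reshape(-1,3),0))
# lids from side with ellipse in x-y, both rays
p=P;m=((p[...,2]>.082)&(p[...,2]<.096)&(p[...,1]>.32)&(p[...,1]<.46)&(p[...,0]>.5)&(p[...,0]<.64)).astype(np.uint8)
print('lid',p[m>0].mean(0),[ (p[m>0][:,i].min()+p[m>0][:,i].max())/2 for i in(0,1)])
E
```

```text
clock: 4.78
position: [0.5212, -0.2562, 0.2424]
ee_rot: [0.008, 0.992, -0.088, 0.086]
4.825 [ 0.52093129 -0.25606057  0.24149879] [-0.62079324  0.20731914  1.63419962  0.08049957  1.14566859  1.1005144 ] [ 0.16434224 -0.70777691 -0.23573685]
level [1.74638645 9.69342358 0.        ]
280 206 key top [ 0.53472908 -0.2585381   0.06041686]
lid [0.56744064 0.39362304 0.08829379] [np.float64(0.5681470556446495), np.float64(0.39316001624342756)]
```

The key is back up: its top measures 60.4 mm above the table. I'll travel to the jar at height and level the tool on the way.

```bash
python3 -m pendant '[{"jaw":-1,"tx":0.2,"ty":3,"tz":0,"ax":0.87,"ay":4.8,"az":0},{"jaw":-1,"tx":0.6,"ty":8,"tz":0,"ax":1.75,"ay":9.7,"az":0},{"jaw":-1,"tx":1,"ty":13.5,"tz":0,"ax":1.75,"ay":9.7,"az":0},{"jaw":-1,"tx":1.4,"ty":19,"tz":0,"ax":1.75,"ay":9.7,"az":0},{"jaw":-1,"tx":1.7,"ty":24,"tz":0,"ax":1.75,"ay":9.7,"az":0},{"jaw":-1,"tx":2.1,"ty":29,"tz":0,"ax":1.75,"ay":9.7,"az":0},{"jaw":-1,"tx":2.3,"ty":32,"tz":0,"ax":1.75,"ay":9.7,"az":0}]'|head -3
python3 -m pendant '[{"jaw":-1,"tx":0.4,"ty":5,"tz":0,"ax":0,"ay":0,"az":7},{"jaw":-1,"tx":0.8,"ty":10.5,"tz":0,"ax":0,"ay":0,"az":14},{"jaw":-1,"tx":1.2,"ty":16,"tz":0,"ax":0,"ay":0,"az":21},{"jaw":-1,"tx":1.6,"ty":21.5,"tz":0,"ax":0,"ay":0,"az":28},{"jaw":-1,"tx":2,"ty":27,"tz":0,"ax":0,"ay":0,"az":35},{"jaw":-1,"tx":2.3,"ty":31.5,"tz":0,"ax":0,"ay":0,"az":40},{"jaw":-1,"tx":2.4,"ty":32.8,"tz":0,"ax":0,"ay":0,"az":40},{"jaw":-1,"tx":2.4,"ty":32.8,"tz":-3,"ax":0,"ay":0,"az":40},{"jaw":-1,"tx":2.4,"ty":32.8,"tz":-5,"ax":0,"ay":0,"az":40},{"jaw":-1,"tx":2.4,"ty":32.8,"tz":-5,"ax":0,"ay":0,"az":40}]'
python3 - <<'E'
from h import *
w=grab('wrist');W=pts(w);cv2.imwrite('pics/w3.png',w['pixels']);s=manip.get_state();print(s['position'])
q=s['ee_rot'];print('toolz',Ro.from_quat([q[1],q[2],q[3],q[0]]).as_matrix()[:,2])
m=(abs(W[...,2]-.09)<.006)&(abs(W[...,0]-.569)<.065)&(abs(W[...,1]-.392)<.065)
p=W[m];c,r=cv2.minEnclosingCircle(p[:,:2].astype(np.float32));print(m.sum(),c,r,p[:,2].mean())
b=grab('side');cv2.imwrite('pics/s3.png',b['pixels'])
E
```

```text
clock: 5.75
position: [0.5439, 0.0658, 0.2412]
ee_rot: [0.001, 0.996, -0.088, -0.0]
clock: 7.0
position: [0.5675, 0.3898, 0.1898]
ee_rot: [0.001, 0.966, 0.257, -0.002]
contact_force: [0.1, 0.6, -0.6]
width: 0.0003
gripper_force: 0.0
[0.56837609 0.39029893 0.19156872]
toolz [ 2.04498557e-05 -1.59423653e-03 -9.99998729e-01]
15474 (0.5632762312889099, 0.3917388916015625) 0.059689171612262726 0.0902090573510188
```

View pics/w3.png

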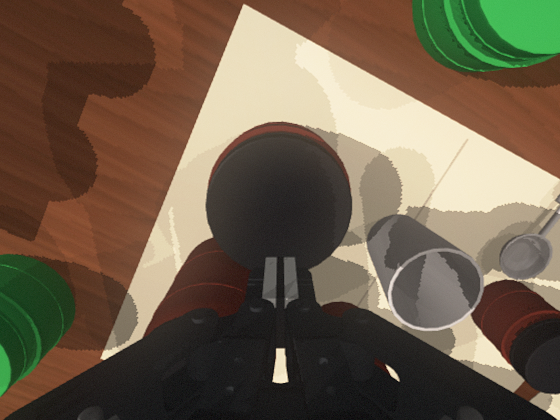

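The wrist view shows the squat lid centred at about (279,208), straight ahead of the fingers, with the neighbouring jars clear. I'll descend and hold.

```bash
python3 -c "
from h import *
w=pickle.load(open('pics/wrist.pkl','rb'));print(ray(w,279,208,.09))"
python3 -m pendant '[{"jaw":-1,"tx":0,"ty":0.1,"tz":-2,"ax":0,"ay":0,"az":0},{"jaw":-1,"tx":0,"ty":0.1,"tz":-4,"ax":0,"ay":0,"az":0},{"jaw":-1,"tx":0,"ty":0.1,"tz":-5.5,"ax":0,"ay":0,"az":0},{"jaw":-1,"tx":0,"ty":0.1,"tz":-6.4,"ax":0,"ay":0,"az":0},{"jaw":-1,"tx":0,"ty":0.1,"tz":-6.4,"ax":0,"ay":0,"az":0},{"jaw":-1,"tx":0,"ty":0.1,"tz":-6.4,"ax":0,"ay":0,"az":0}]'
python3 - <<'E'
from h import *
b=grab('side');cv2.imwrite('pics/s4.png',b['pixels'])
print(np.mean([manip.get_state()['position'] for _ in range(3)],0))
E
```

```text
[0.57295567 0.39315821 0.09      ]
clock: 7.85
position: [0.5694, 0.3926, 0.1298]
ee_rot: [0.0, 0.966, 0.257, 0.002]
contact_force: [-0.5, 0.2, -0.6]
width: 0.0001
gripper_force: 0.0
[0.56938278 0.39266313 0.12993984]
```

View pics/s4.png

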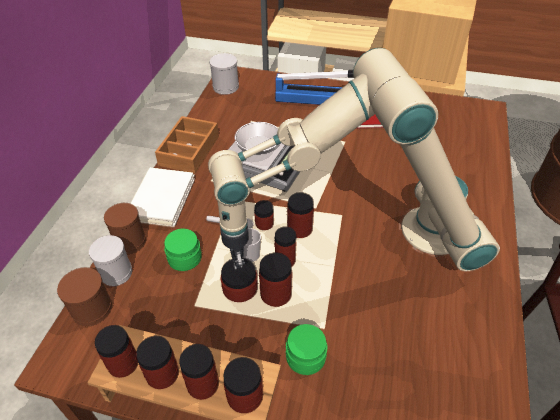

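The side view shows the closed fingers pointing down over the squat lid at about (238,268), with all the jars where they were. I'll hold for about 2.5 s, then hand in.

```bash
Z='' ; for i in 1 2; do python3 -m pendant '[{"jaw":-1,"tx":0,"ty":0,"tz":0,"ax":0,"ay":0,"az":0},{"jaw":-1,"tx":0,"ty":0,"tz":0,"ax":0,"ay":0,"az":0},{"jaw":-1,"tx":0,"ty":0,"tz":0,"ax":0,"ay":0,"az":0},{"jaw":-1,"tx":0,"ty":0,"tz":0,"ax":0,"ay":0,"az":0},{"jaw":-1,"tx":0,"ty":0,"tz":0,"ax":0,"ay":0,"az":0},{"jaw":-1,"tx":0,"ty":0,"tz":0,"ax":0,"ay":0,"az":0},{"jaw":-1,"tx":0,"ty":0,"tz":0,"ax":0,"ay":0,"az":0},{"jaw":-1,"tx":0,"ty":0,"tz":0,"ax":0,"ay":0,"az":0},{"jaw":-1,"tx":0,"ty":0,"tz":0,"ax":0,"ay":0,"az":0},{"jaw":-1,"tx":0,"ty":0,"tz":0,"ax":0,"ay":0,"az":0}]'|head -4; done; python3 -c "
from rig import manip
print(manip.sign_off())"
```

```text
clock: 9.15
position: [0.5689, 0.3924, 0.129]
ee_rot: [0.0, 0.966, 0.257, 0.001]
contact_force: [-0.2, -0.2, 0.8]
clock: 10.4
position: [0.5689, 0.3924, 0.129]
ee_rot: [0.0, 0.966, 0.257, 0.001]
contact_force: [0.1, 0.4, 0.0]
the job is handed in; nothing more can be done
None
```

I pressed the tare key to its stop and it came back up. The arm then held still for 2.5 s with closed fingertips about 2 cm over the middle of the squat jar's lid, and I handed the job in at 10.4 s, still pointing and touching nothing.

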